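Close the red hardware jar and bring it to the front of the parts carousel

TASK

On the workshop's parts carousel the red jar's lid has popped up on one side: press it down until it sits level and fully closed. Then turn the carousel, without spinning it fast, until the red jar stands in line with the yellow pointer on the base, and finish holding the turntable still there with the gripper touching it firmly; do not let go. Leave the other things on the bench where they are.

Things in the scene. Friction and masses are not known exactly. Their poses are not given: they have to be found in the camera images.
- turntable (a joint): Turning angle of the carousel about its upright axis, rad, growing counterclockwise seen from above. At 0 (and equally at 6.283, one full turn) the red jar stands exactly at the yellow pointer. It turns endlessly both ways, with light bearing friction (about 0.1 N m), and stays where it is left. It starts between 0.8 and 5.48.
- red_lid (a joint): How far the red lid is tilted up, rad: 0 is level and fully closed. Its edge nearest the carousel's axis is seated and acts as the hinge; the opposite edge, away from the axis, stands up. It starts between 0.14 and 0.26. A snug fit holds it at any angle: about 4 N straight down on the raised side (0.2 N m about the seated edge) moves it, and it stays closed by itself.
- hub (a point): Centre of the turning part: on its axis at the underside of a round wooden deck 290 mm across and 14 mm thick, 20 mm above the bench. The deck carries four fixed clear jars (red, grey, black, white lids and bands; 68 mm across the lids, centres 90 mm from the axis, a quarter turn apart, closed lid tops 112 mm above the bench) and two upright finger posts. Nothing comes off it.
- red_jar (a point): Centre of the red-banded clear jar's body (64 mm across, 90 mm from the axis), 70 mm above the bench.
- lid_edge (a point): The spot to press: on the top face of the red lid (68 mm across, 18 mm tall) on its raised side, 55 mm from the seated edge and 12 mm in from the outer edge, 112 mm from the carousel's axis. It lies 112 mm above the bench when the lid is closed, and 8 to 14 mm higher at the start.
- post_a (a point): Gripping height of one finger post: a plain upright round aluminium post 16 mm in diameter, fixed to the deck 110 mm from the axis, half-way between two jars (red and white). This point lies on the post's axis, 147 mm above the bench, 18 mm below the post's top (165 mm). Round, so it can turn between the fingers as the carousel goes round.
- post_b (a point): The same point on the other finger post, diametrically opposite.
- front_mark (a point): Top of the yellow pointer, a 48 mm diamond just outside the deck's edge on the fixed black base, 175 mm from the axis and 12 mm above the bench. It marks the carousel's front, and it points roughly towards the robot.
- basket: White slatted plastic basket, 220 x 300 x 90 mm, fixed to the bench; holds the clamp and the plug. Bystander. Origin at the centre of its underside.
- clamp: Dark steel bar clamp, 150 mm, in the basket. Bystander.
- plug: Red pipe plug, 48 mm across, 55 mm tall, in the basket. Bystander.
- organiser: Amber small-parts box, 110 x 150 x 36 mm. Bystander. Origin at the centre of its underside.
- screwdriver: Green-handled screwdriver lying on the bench. Bystander.
- tape_roll: Roll of paper tape lying flat, 90 mm across, 24 mm tall. Bystander.
- spool: Copper-coloured spool standing on end, 60 mm across, 47 mm tall. Bystander.
- big_bolt: Large steel bolt standing on its head, 32 mm across, 62 mm tall. Bystander.

How it is judged:
By the outcome, as a careful person would: the job done as asked, in the order asked, and still so for the second after the job is handed in, while the arm keeps its last pose, push and grip.
It also fails if it takes over 58 s, if anything falls off the work surface, if the arm or the gripper's body presses on something with over 40 N, if the wrist force passes 120 N, or if a joint passes its speed limit or range.

ROBOT

A 6-joint arm with a two-finger parallel gripper is mounted at the origin on the work surface. World frame = base frame: x ahead of the robot, y to its left, z up, the work surface at z = 0. Lengths are in mm, angles in rad, forces in N, time in s.
With the tool pointing down it reaches from about 300 to 775 mm from the base axis. Payload 14.6 kg.
Tool frame: the origin (TCP) lies on the centre line of the jaws, within the pads' length; the fingertips stand 19 mm ahead of it and the grasp point (between the pads) is the TCP (bot.tip_reach is the distance from the TCP to the fingertips, in mm); y points along the fingers, x is the direction in which the jaws open and shut, and the axes are right-handed (so a half turn about y gives the same grasp; the last joint's range is limited). The gripper opens to 85 mm and grips with 20 to 120 N. Pads are 22 mm wide; open, the fingers measure 114 mm over their backs; the gripper's body (76 mm by 85 mm) begins 54 mm behind the grasp point. The pads swing forward as they close: fully open they stand 13 mm farther back than shut.
Start: joints at [1.136, 0.3, 1.521, -0, 1.321, -0.067], TCP at [197.757, 513.207, 250.281] pointing down, gripper open.
Joint ranges: [-3.03, 3.03], [-0.79, 2.21], [0.23, 2.52], [-1.04, 4.18], [0, 3.07], [-2.55, 2.55]. Speed limits (rad/s): [2.22, 2.22, 2.57, 3.14, 3.14, 3.14].

INTERFACE

Orientations are given as a unit quaternion [w, x, y, z].
In Python, from rig import bot gives the robot as it stands. Calls block until the motion is done:
- bot.move_to(position, orientation): joint-space move of the TCP to a pose.
- bot.servo_line(position, attitude=None, speed=150, until_force=None): straight line of the TCP; attitude=None keeps the orientation; speed is the mean speed in mm/s. With until_force (N) it stops when the force on the tool has changed by that much, and returns True; else False.
- bot.move_joints(angles): joint-space move.
- bot.move_gripper(opening, grip_force=None): finger opening in mm; grip_force is the grip in N (None keeps the last); returns when the fingers have stopped.
- bot.dwell(seconds).
- bot.ik(position, orientation): joint angles nearest the present ones, or None.
- bot.read_state(): the state.
- bot.read_camera(name): name is "scene" or "side" or "wrist"; returns a dict with "image" (420x560x3 uint8, blue, green, red), "depth" (420x560 float32, mm along the optical axis (not along the pixel's ray), 0 where there is no reading), "fovy" (degrees; the focal length in pixels is half the picture's height over the tangent of half this angle, whatever the lens; pixels are square), "cx", "cy" (the principal point, pixels), "k1" (the pictures are not rectified: a ray, as slopes to the right and down, at radius r is drawn at 1 + k1 r^2 times it, then the intrinsics apply), "eye" and "attitude" of the camera in the world; the wrist camera has in their place "mount" (4x4, takes a point from camera to tool coordinates, whose origin is the TCP and whose axes are the tool frame's). Camera axes: x right, y down, z forward; pixel columns grow to the right and rows downward; lengths in mm; the calibration is good to about 2 mm. A picture is of the moment at which its call begins: read the wrist's pose just before it.
A pose or a line that the arm cannot do raises bot.MotionError and nothing moves.
- bot.finish_job(): hands the job in, once; it reports no verdict.
The state is a dict: "clock": time; "joint_positions": joint angles; "qvel": joint speeds; "effort": joint torques, N m; "ee_pos": TCP position; "tool_rot": TCP orientation; "ft_force": force on the tool from outside, world axes, zero at the start; "moment": the same for the moment, N m; "grip_width": finger opening in mm.
Only numpy, scipy, OpenCV 4.12 (cv2) and the standard library are available. Lean on these libraries where they do the work, as an engineer would, in place of code of your own. Each camera call takes 0.05 s, during which the arm holds its last target.

## Working session

There is one attempt and no reset: what is moved stays moved. The work goes in short steps, each a Python script; the robot and the scene stay as the last script left them, time stands still between calls to the robot, and variables do not carry over. Pictures are saved under pics/ and viewed, and the job is handed in when it is done.

```bash
mkdir -p pics; ls; python3 - <<'E'
from rig import bot
import cv2,numpy as np
for n in ["scene","side","wrist"]:
    c=bot.read_camera(n); cv2.imwrite(f"pics/{n}0.png",c["image"]); np.savez(f"pics/{n}0.npz",**{k:v for k,v in c.items()})
    print(n,{k:(np.round(v,3).tolist() if not np.isscalar(v) else v) for k,v in c.items() if k not in("image","depth")}, (c["depth"]>0).mean())
print(bot.read_state())
E
```

```text
pics
scene {'fovy': 45.10365555816688, 'cx': 279.43430788725965, 'cy': 219.93757403450638, 'k1': -0.11952670784037614, 'eye': [1129.555, 971.492, 1365.807], 'attitude': [-0.095, 0.258, 0.898, -0.343]} 0.9938818027210884
side {'fovy': 46.36444247343385, 'cx': 274.92775235905185, 'cy': 211.855194285566, 'k1': -0.06450511560321918, 'eye': [470.661, 1027.844, 958.393], 'attitude': [0.008, -0.021, 0.906, -0.422]} 0.9960374149659864
wrist {'fovy': 70.22826478765958, 'cx': 280.59881453472804, 'cy': 209.13523594020737, 'k1': 0.01668730578402507, 'mount': [[1.0, 0.0, -0.0, -1.835], [0.0, -0.312, 0.95, -124.105], [0.0, -0.95, -0.312, 81.566], [0.0, 0.0, 0.0, 1.0]]} 0.9960544217687075
{'clock': 0.15, 'joint_positions': array([ 1.13639809e+00,  3.00327290e-01,  1.52144470e+00,  3.03502560e-05,
        1.32072100e+00, -6.66211476e-02]), 'qvel': array([ 0.00087356, -0.00157982, -0.00397569, -0.00213244,  0.00066387,
       -0.00205946]), 'effort': array([ 5.85644489e-05, -5.43670285e+01, -3.61882138e+01, -1.05219651e-04,
        3.15649901e-03, -5.62971502e-05]), 'ee_pos': array([197.68446231, 513.06490351, 249.85789883]), 'tool_rot': array([-0.58284514,  0.58315177,  0.39986169, -0.40042   ]), 'ft_force': array([ 0.11877921,  0.92075282, -0.33628978]), 'moment': array([ 0.00777607, -0.04848939, -0.04742268]), 'grip_width': 85.71223092748421}
```

View pics/scene0.png

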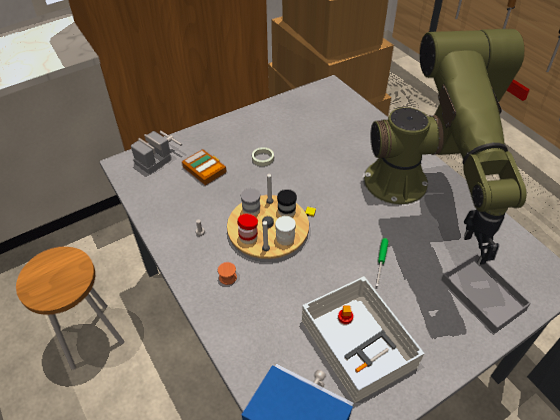

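View pics/side0.png

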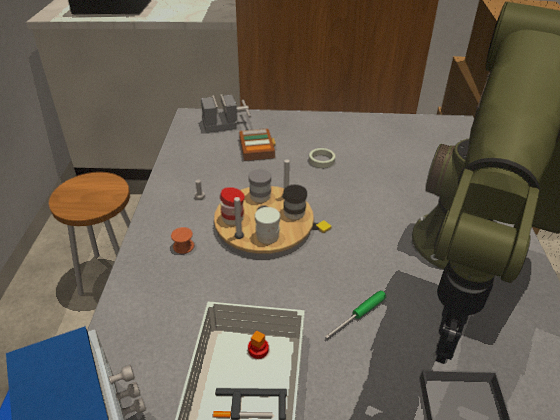

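View pics/wrist0.png

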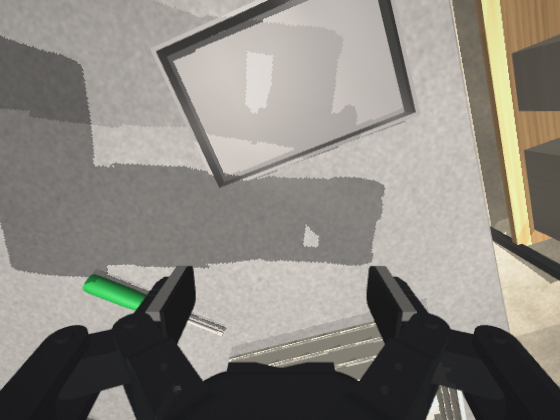

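Both views show the carousel: scene ≈(268,225), side ≈(264,218). The pointer is at (311,212) and (324,227). The red jar is on the far side from the robot. I'll enlarge the crops next.

```bash
cat > h.py <<'E'
import numpy as np,cv2
from scipy.spatial.transform import Rotation as R
def q2R(q): return R.from_quat([q[1],q[2],q[3],q[0]]).as_matrix()
def cam(c,state=None):
    f=210/np.tan(np.radians(float(c["fovy"]))/2)
    K=np.array([[f,0,float(c["cx"])],[0,f,float(c["cy"])],[0,0,1]])
    if "mount" in c:
        T=np.eye(4);T[:3,:3]=q2R(state["tool_rot"]);T[:3,3]=state["ee_pos"]; T=T@np.array(c["mount"])
        return K,float(c["k1"]),T[:3,:3],T[:3,3]
    return K,float(c["k1"]),q2R(c["attitude"]),np.array(c["eye"])
def ray(C,px):
    K,k1,Rm,e=C
    p=cv2.undistortPoints(np.array([[px]],float),K,np.array([k1,0,0,0,0.]))[0,0]
    d=Rm@np.array([p[0],p[1],1.]); return e,d
def onz(C,px,z):
    e,d=ray(C,px); return e+d*(z-e[2])/d[2]
def proj(C,P):
    K,k1,Rm,e=C
    p=(np.asarray(P,float).reshape(-1,3)-e)@Rm
    return cv2.projectPoints(p,np.zeros(3),np.zeros(3),K,np.array([k1,0,0,0,0.]))[0][:,0]
def tri(*obs):
    A=np.zeros((3,3));b=np.zeros(3);ds=[]
    for C,px in obs:
        e,d=ray(C,px);d=d/np.linalg.norm(d);M=np.eye(3)-np.outer(d,d);A+=M;b+=M@e;ds.append((e,d))
    P=np.linalg.solve(A,b); return P,[np.linalg.norm((np.eye(3)-np.outer(d,d))@(P-e)) for e,d in ds]
def crop(img,x0,y0,x1,y1,s):
    return cv2.resize(img[y0:y1,x0:x1],None,fx=s,fy=s,interpolation=cv2.INTER_CUBIC)
E
python3 - <<'E'
from h import *
a=cv2.imread("pics/scene0.png");cv2.imwrite("pics/scene0c.png",crop(a,215,165,325,265,6))
a=cv2.imread("pics/side0.png");cv2.imwrite("pics/side0c.png",crop(a,205,150,335,260,6)) 
E
```

```text
(no output)
```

View pics/scene0c.png

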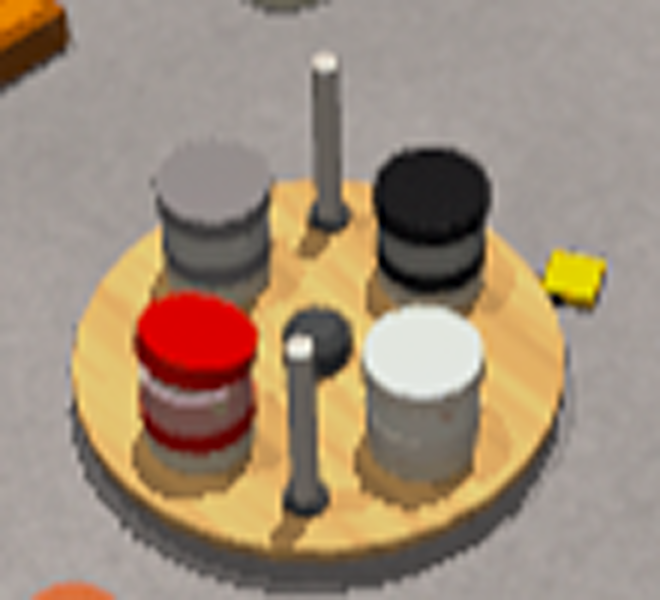

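View pics/side0c.png

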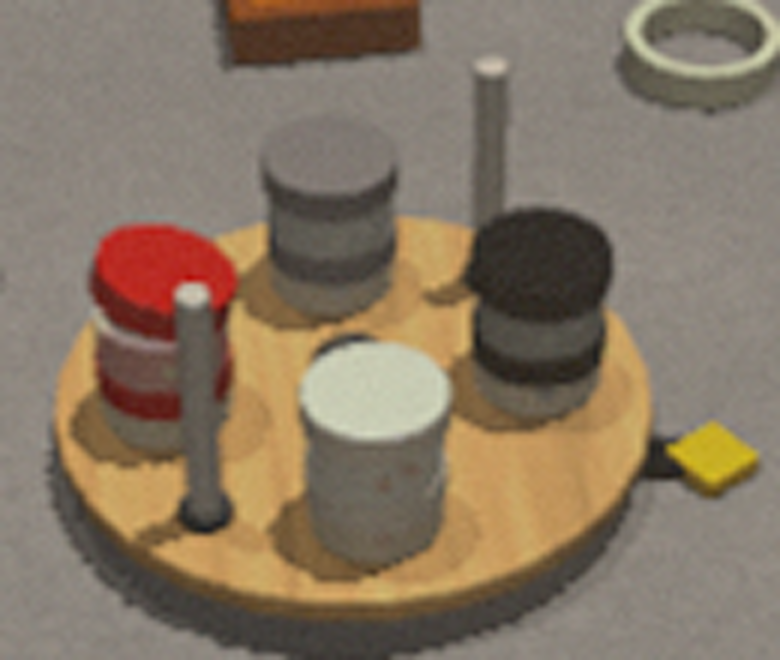

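Enlarged crops:

| Feature | Scene crop | Side crop |
|---|---|---|
| post_a top | (299,346) | (193,294) |
| post_b top | (324,62) | (491,65) |
| Pointer | (575,276) | (712,455) |
| Red lid | (196,333) | (163,268) |

The red lid is tilted up on its outer side. Next I triangulate these.

```bash
python3 - <<'E'
from h import *
s=dict(np.load("pics/scene0.npz"));d=dict(np.load("pics/side0.npz"))
S=cam(s);D=cam(d)
f=lambda x,y:(x/6-.42+215,y/6-.42+165)
g=lambda x,y:(x/6-.42+205,y/6-.42+150)
P={"a":((299,346),(193,294)),"b":((324,62),(491,65)),"ptr":((575,276),(712,455)),"grey":((213,182),(329,155)),"black":((432,195),(541,263)),"white":((424,353),(376,391)),"red":((196,333),(163,268))}
r={}
for k,(u,v) in P.items():
    p,e=tri((S,f(*u)),(D,g(*v)));r[k]=p;print(k,p.round(1),np.round(e,1))
c=(r["a"]+r["b"])[:2]/2; c2=np.mean([r[k] for k in("grey","white")],0)[:2]
print("c",c,(c2))
print("dist ab",np.linalg.norm(r["a"]-r["b"]), "ptr dist",np.linalg.norm(r["ptr"][:2]-c))
for k in r: 
    w=r[k][:2]-c; print(k,np.degrees(np.arctan2(w[1],w[0])),np.linalg.norm(w))
# depth-fit deck plane/circle center via scene colour
for n,C,c_ in(("scene",S,s),("side",D,d)):
    im=c_["image"]; hsv=cv2.cvtColor(im,cv2.COLOR_BGR2HSV)
E
```

```text
a [613.1  39.3 165.4] [2. 2.]
b [ 489.4 -139.9  167.1] [2.4 2.4]
ptr [377.1 -37.4  14.2] [2.2 2.2]
grey [ 567.6 -137.3  113.2] [2.5 2.5]
black [462.6 -65.7 106.5] [2. 2.]
white [534.6  39.1 112.8] [2.6 2.6]
red [637.  -33.9 121.2] [2.5 2.5]
c [551.25588187 -50.30659402] [551.08622045 -49.07984781]
dist ab 217.71275115833083 ptr dist 174.6532779489356
a 55.368270875693995 108.85303217574001
b -124.63172912430602 108.85303217574004
ptr 175.76078530587083 174.6532779489356
grey -79.34815817471893 88.51155440883159
black -170.1677720807668 89.98685392185313
white 100.57625647863154 90.98556931854394
red 10.843109684367782 87.3065851319926
```

```bash
cat >> h.py <<'E'
def quat(phi):
    x=np.array([np.cos(phi),np.sin(phi),0]);y=np.array([0,0,-1.]);z=np.cross(x,y)
    q=R.from_matrix(np.c_[x,y,z]).as_quat(); return np.array([q[3],q[0],q[1],q[2]])
E
python3 - <<'E'
from h import *
from rig import bot
s=bot.read_state();M=q2R(s["tool_rot"]);print(M.round(2),np.degrees(np.arctan2(M[1,0],M[0,0])))
for ph in range(-180,180,30):
    o=[]
    for p in((490,-50,330),(661,-30,160),(613,39,147),(441,-42,147),(468,-122,147)):
        j=bot.ik(np.array(p,float),quat(np.radians(ph)));o.append(None if j is None else np.round(j,2)[[0,5]].tolist())
    print(ph,o)
E
```

```text
[[ 0.36 -0.   -0.93]
 [ 0.93 -0.    0.36]
 [-0.   -1.    0.  ]] 68.92749645523662
-180 [None, None, None, None, None]
-150 [[-0.18, 2.44], [-0.1, 2.52], None, [-0.18, 2.44], [-0.33, 2.29]]
-120 [[-0.18, 1.92], [-0.1, 1.99], [0.0, 2.1], [-0.18, 1.92], [-0.33, 1.76]]
-90 [[-0.18, 1.39], [-0.1, 1.47], [0.0, 1.57], [-0.18, 1.39], [-0.33, 1.24]]
-60 [[-0.18, 0.87], [-0.1, 0.95], [0.0, 1.05], [-0.18, 0.87], [-0.33, 0.72]]
-30 [[-0.18, 0.35], [-0.1, 0.42], [0.0, 0.53], [-0.18, 0.35], [-0.33, 0.19]]
0 [[-0.18, -0.18], [-0.1, -0.1], [0.0, 0.0], [-0.18, -0.18], [-0.33, -0.33]]
30 [[-0.18, -0.7], [-0.1, -0.62], [0.0, -0.52], [-0.18, -0.7], [-0.33, -0.85]]
60 [[-0.18, -1.22], [-0.1, -1.15], [0.0, -1.04], [-0.18, -1.22], [-0.33, -1.38]]
90 [[-0.18, -1.75], [-0.1, -1.67], [0.0, -1.57], [-0.18, -1.75], [-0.33, -1.9]]
120 [[-0.18, -2.27], [-0.1, -2.2], [0.0, -2.09], [-0.18, -2.27], [-0.33, -2.43]]
150 [None, None, None, None, None]
```

```bash
python3 - <<'E'
from h import *
from rig import bot
import pickle
q=quat(np.radians(45))
for i,p in enumerate([(593,-92,340),(640,-60,260)]):
    bot.move_to(np.array(p,float),q)
    if i==0: bot.move_gripper(0,20)
    bot.dwell(.2)
    s=bot.read_state();c=bot.read_camera("wrist")
    pickle.dump((s,c),open(f"pics/w{i+1}.pkl","wb"));cv2.imwrite(f"pics/w{i+1}.png",c["image"])
    print(s["clock"],s["ee_pos"],s["grip_width"],s["ft_force"])
E
```

```text
3.6917 [592.99773024 -91.99612617 340.02011513] 0.3502271992109276 [-0.36035536 -0.76864913 -0.76206909]
4.4167 [639.99235714 -60.6793971  262.19207389] 0.06691956028935035 [-0.69772517  0.12139385  0.34761757]
```

View pics/w1.png

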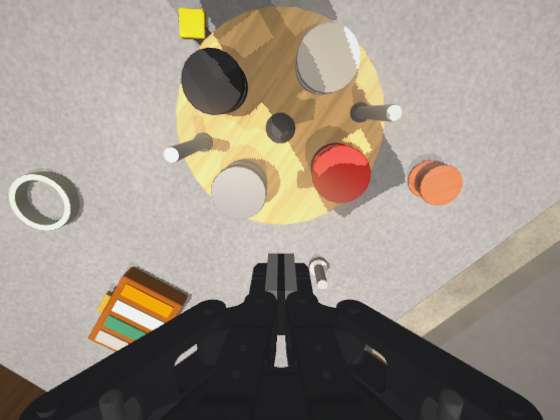

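View pics/w2.png

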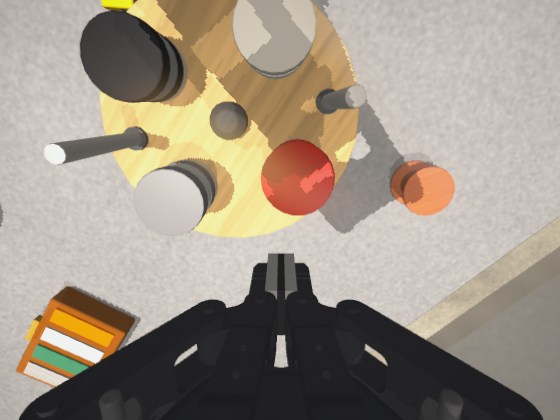

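w1 shows the whole carousel: post_a top (395,112), post_b top (171,155), pointer (192,24), red lid (342,173). w2 shows the tops at (355,96) and (55,153). I'll enlarge both and overlay the model predicted from the first estimate.

```bash
python3 - <<'E'
from h import *
import pickle
for n,(x0,y0,x1,y1) in (("w1",(160,0,410,230)),("w2",(40,0,390,240))):
    s,c=pickle.load(open(f"pics/{n}.pkl","rb"));C=cam(c,s)
    sc=3.1 if n=="w1" else 2.25
    im=crop(c["image"],x0,y0,x1,y1,sc)
    ctr=np.array([551.2,-50]);pa=np.radians(175.76);
    def dr(P,col):
        u=(proj(C,P)-[x0,y0]+.5)*sc-.5
        for p in u: cv2.circle(im,tuple(int(v) for v in np.round(p)),1,col,-1)
    t=np.radians(np.arange(0,360,4))
    dr(np.c_[ctr[0]+145*np.cos(t),ctr[1]+145*np.sin(t),0*t+34],(255,0,255))
    for k in range(4):
        a=np.radians(10.6+90*k);o=ctr+90*np.array([np.cos(a),np.sin(a)])
        if k: dr(np.c_[o[0]+34*np.cos(t),o[1]+34*np.sin(t),0*t+112],(0,255,0))
    for a in(55.6,235.6):
        a=np.radians(a);o=ctr+110*np.array([np.cos(a),np.sin(a)])
        dr(np.c_[o[0]+8*np.cos(t[::4]),o[1]+8*np.sin(t[::4]),0*t[::4]+165],(0,0,255))
    dr([[ctr[0]+175*np.cos(pa),ctr[1]+175*np.sin(pa),12]],(255,0,0))
    dr([[*ctr,34]],(255,255,0))
    cv2.imwrite(f"pics/{n}o.png",im)
E
```

```text
(no output)
```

View pics/w1o.png

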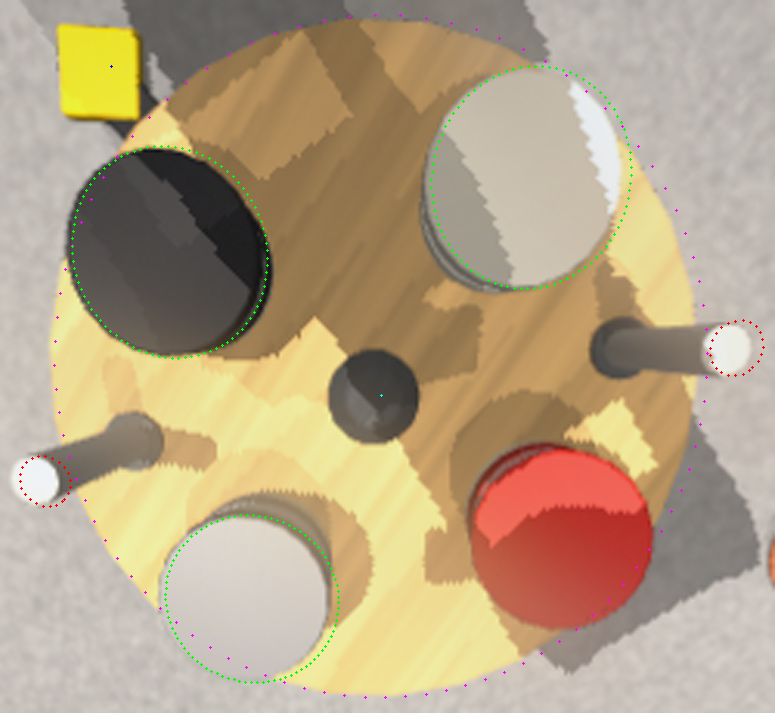

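View pics/w2o.png

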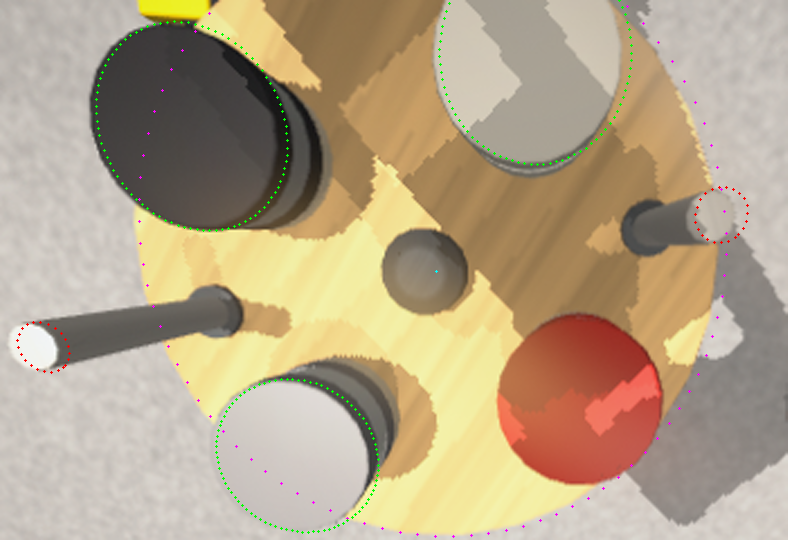

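```bash
python3 - <<'E'
from h import *
import pickle
O={"w1":((160,0),3.1,{"p":(98.5,72),"a":(727,349),"b":(40,480)}),"w2":((40,0),2.25,{"a":(712,216),"b":(37,345)})}
C={};px={}
for n,(o,sc,d) in O.items():
    s,c=pickle.load(open(f"pics/{n}.pkl","rb"));C[n]=cam(c,s)
    for k,v in d.items():
        px[n,k]=(np.array(v)+.5)/sc-.5+o
for k in "ab": 
    p,e=tri((C["w1"],px["w1",k]),(C["w2"],px["w2",k]));print("tri",k,p,e)
for n in C:
    A=onz(C[n],px[n,"a"],165);B=onz(C[n],px[n,"b"],165);c=(A+B)[:2]/2
    print(n,A,B,c,np.linalg.norm(A-B),np.degrees(np.arctan2(*(A-B)[[1,0]])))
    if n=="w1":
        P=onz(C[n],px[n,"p"],12);w=P[:2]-c;print(P,np.degrees(np.arctan2(w[1],w[0])),np.linalg.norm(w))
E
```

```text
tri a [611.76144089  38.76992516 164.26325028] [np.float64(0.027579800540491608), np.float64(0.02757980054046809)]
tri b [ 487.74982687 -141.10443107  165.92059103] [np.float64(0.1669044710535617), np.float64(0.16690447105360529)]
w1 [611.5610394   38.61089746 165.        ] [ 487.71899678 -141.55339486  165.        ] [549.64001809 -51.4712487 ] 218.6230174234459 55.495992405525044
[374.31785059 -42.43719979  12.        ] 177.0502561391051 175.55476768716412
w2 [611.6701816   38.59896872 165.        ] [ 487.25260357 -141.54131665  165.        ] [549.46139258 -51.47117397] 218.9297972747036 55.368307345386036
```

```bash
python3 - <<'E'
from h import *
from rig import bot
q=quat(np.radians(45));P=np.array([660.6,-30.6,0])
bot.move_to(P+[0,0,165],q);bot.dwell(.15)
f0=bot.read_state()["ft_force"]
r1=bot.servo_line(P+[0,0,122],speed=25,until_force=3)
s=bot.read_state();print("contact",r1,s["clock"],s["ee_pos"],s["ft_force"]-f0,bot.tip_reach)
if s["ee_pos"][2]<138 or not r1: print("late")
r2=bot.servo_line(P+[0,0,122],speed=15,until_force=14)
s=bot.read_state();print("end",r2,s["clock"],s["ee_pos"],s["ft_force"]-f0)
E
```

```text
contact True 6.0083 [660.66520989 -30.53132695 145.35819643] [ 0.86356804 -0.50280407  0.27409919] 19.0
end True 7.025 [660.70284212 -30.62725626 130.63207593] [-1.80034626 -0.58057665  7.11614385]
```

```bash
python3 - <<'E'
from h import *
from rig import bot
import pickle
q=quat(np.radians(45));P=np.array([660.6,-30.6,0])
r=bot.servo_line(P+[0,0,126],speed=12,until_force=18);bot.dwell(.2)
s=bot.read_state();print(r,s["clock"],s["ee_pos"],s["ft_force"])
bot.servo_line(P+[0,0,200],speed=150)
bot.move_to(np.array([640,-60,260.]),q)
bot.dwell(.1)
s=bot.read_state();c=bot.read_camera("wrist");pickle.dump((s,c),open("pics/w3.pkl","wb"));cv2.imwrite("pics/w3.png",c["image"])
d=bot.read_camera("side");e=bot.read_camera("scene");pickle.dump((d,e),open("pics/ext1.pkl","wb"))
cv2.imwrite("pics/ext1.png",np.hstack([crop(d["image"],205,150,305,260,4),crop(e["image"],215,165,315,275,4)]));print(s["clock"])
for n,(C,c) in {"w":(cam(c,s),c),"side":(cam(d),d),"scene":(cam(e),e)}.items():
    # lid top depth -> plane height at inner/outer points
    o=[]
    for r in (66,78,90,102,112):
        a=np.radians(10.4);X=np.array([550.4+r*np.cos(a),-50.8+r*np.sin(a),112.])
        u,v=np.round(proj(C,X)[0]).astype(int)
        if not(0<=u<560 and 0<=v<420):o.append(None);continue
        z=np.median(c["depth"][v-1:v+2,u-1:u+2]);ey,dd=ray(C,(u,v));dd=dd/(C[2].T@dd)[2]
        o.append(round(float((ey+dd*z)[2]),1))
    print(n,o)
E
```

```text
True 7.525 [660.83531248 -30.86126912 130.53196292] [-4.53572372  0.07137675 10.42491859]
8.625
w [112.3, 112.3, 112.7, 112.7, 112.1]
side [116.0, 167.3, 114.3, 113.3, 114.0]
scene [110.2, 111.3, 110.0, 111.3, 111.0]
```

View pics/ext1.png

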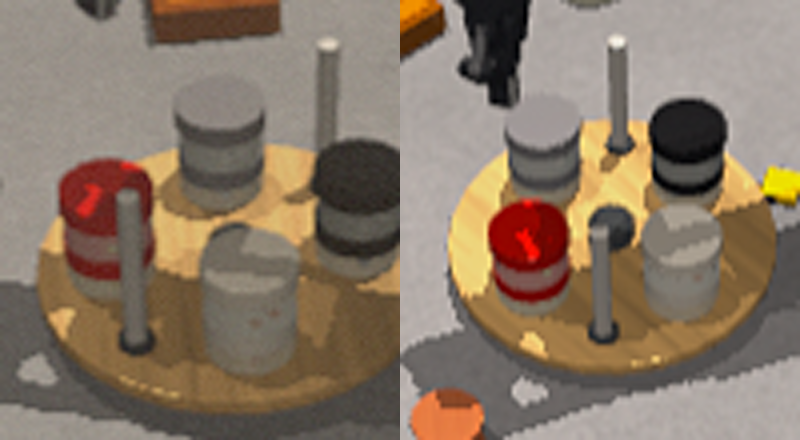

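View pics/w3.png

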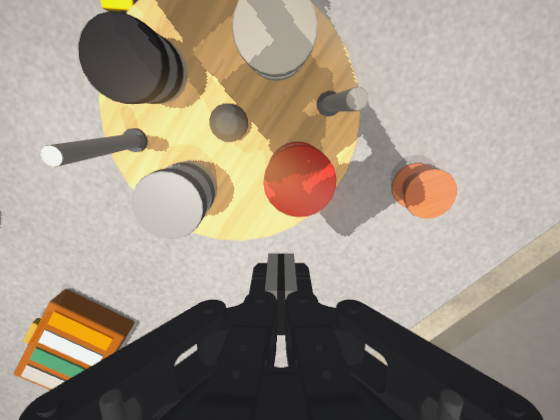

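The lid is closed and level: wrist depth gives 112.1–112.7 mm right across it. Next I grasp post_a.

```bash
python3 - <<'E'
from h import *
from rig import bot
import pickle
q=quat(np.radians(-35));P=np.array([612.2,38.9,0])
bot.move_to(P+[0,0,225],q);bot.move_gripper(50)
r=bot.servo_line(P+[0,0,147],speed=70,until_force=8);print(r)
bot.move_gripper(0,35);bot.dwell(.2)
s=bot.read_state();print(s["clock"],s["ee_pos"],s["ft_force"],s["grip_width"])
d=bot.read_camera("side");cv2.imwrite("pics/g1.png",crop(d["image"],195,100,345,260,4))
c=bot.read_camera("wrist");cv2.imwrite("pics/g1w.png",c["image"])
E
```

```text
False
12.5583 [612.35652869  38.8592021  147.36430449] [-1.86144171 -0.74275621  5.00556099] 14.916783926534318
```

View pics/g1.png

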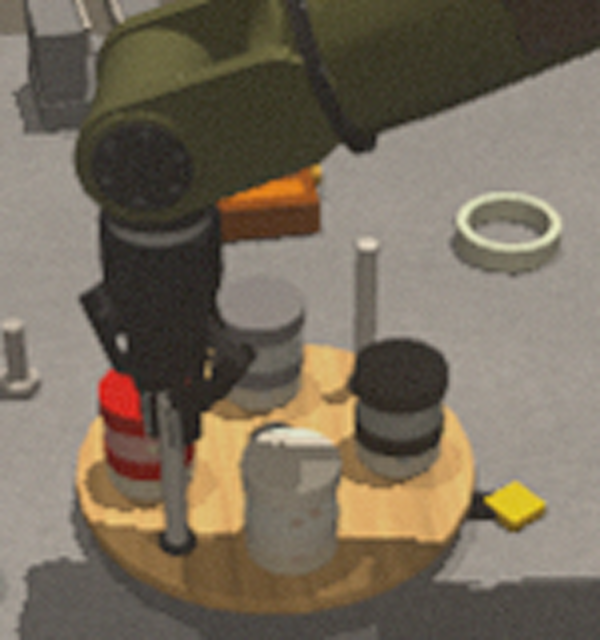

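View pics/g1w.png

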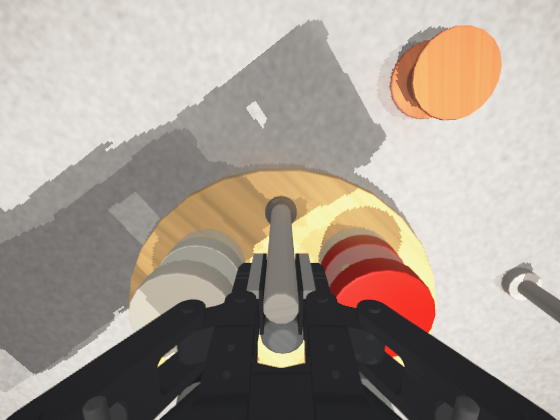

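The post is between the pads at width 14.9, with its top at (281,305). I'll check where it sits across the pads, then turn.

```bash
python3 - <<'E'
from h import *
from rig import bot
s=bot.read_state();c=bot.read_camera("wrist");C=cam(c,s)
t=s["ee_pos"].copy();t[2]=165
print(proj(C,t),onz(C,(281,305),165)-t)
ctr=np.array([550.4,-50.8]);w=s["ee_pos"][:2]-ctr
a0=np.degrees(np.arctan2(w[1],w[0]));print(a0,np.linalg.norm(w))
a1=213.;n=16;log=[]
rad0=np.linalg.norm(w)
for k in range(1,n+1):
    u=k/n;a=np.radians(a0+(a1-a0)*u);ph=np.radians(-35+80*u);rr=rad0+(110-rad0)*u
    bot.servo_line(np.array([ctr[0]+rr*np.cos(a),ctr[1]+rr*np.sin(a),147]),quat(ph),speed=32)
    s=bot.read_state();log.append((round(np.degrees(a)),s["ft_force"].round(0).tolist(),round(s["grip_width"],1)))
    if np.linalg.norm(s["ft_force"])>35: print("HIGH");break
print(*log,sep="\n");print(s["clock"])
c=bot.read_camera("wrist");cv2.imwrite("pics/t1w.png",c["image"]);import pickle;pickle.dump((s,c),open("pics/t1.pkl","wb"))
d=bot.read_camera("side");cv2.imwrite("pics/t1s.png",crop(d["image"],195,100,345,260,4))
E
```

```text
[[282.45224912 306.71135726]] [-0.01656893  1.04105505  0.        ]
55.352652863526494 109.00703014822588
(65, [1.0, 2.0, 7.0], 15.1)
(75, [1.0, 1.0, 7.0], 15.2)
(85, [1.0, -2.0, 6.0], 15.1)
(95, [2.0, -2.0, 6.0], 15.3)
(105, [0.0, -2.0, 8.0], 14.7)
(114, [2.0, -2.0, 6.0], 15.2)
(124, [3.0, -2.0, 6.0], 15.6)
(134, [3.0, 0.0, 5.0], 14.9)
(144, [2.0, -0.0, 7.0], 15.0)
(154, [5.0, -2.0, 4.0], 14.8)
(164, [6.0, -0.0, 3.0], 14.9)
(174, [6.0, 1.0, 3.0], 15.4)
(183, [5.0, 1.0, 3.0], 15.2)
(193, [4.0, 2.0, 2.0], 15.2)
(203, [6.0, 3.0, 1.0], 15.0)
(213, [6.0, 5.0, 1.0], 15.0)
24.5167
```

View pics/t1w.png

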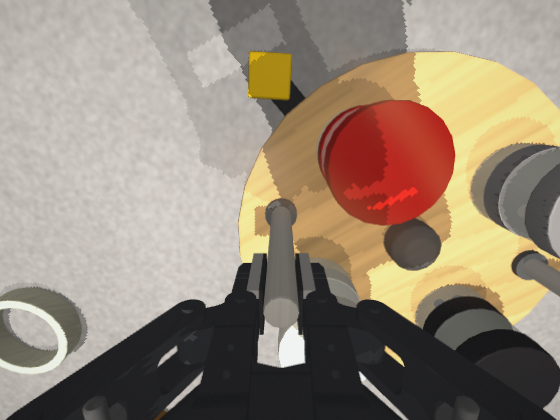

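View pics/t1s.png

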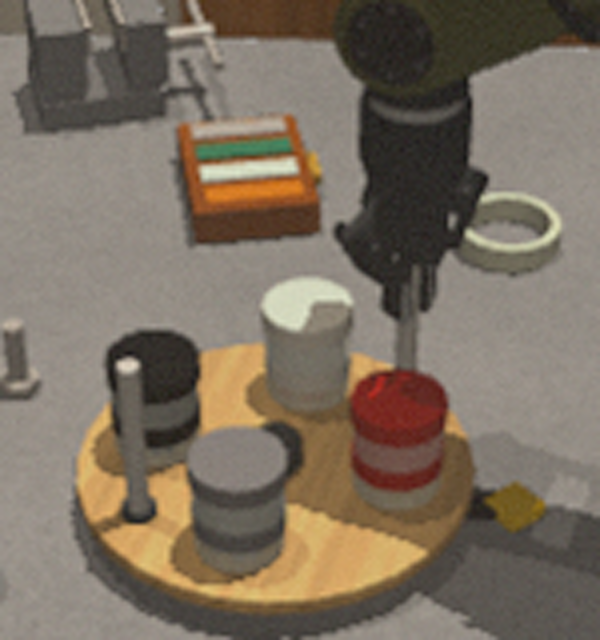

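The jar is now about 8° short of the pointer. In the wrist view the pointer is at (270,75) and the red lid centre at about (391,161). I'll advance to post angle 221.3° and measure there.

```bash
python3 - <<'E'
from h import *
from rig import bot
import pickle
s,c=pickle.load(open("pics/t1.pkl","rb"));C=cam(c,s)
P=onz(C,(270,75),12);w=P[:2]-[550.4,-50.8];print("ptr t1",P,np.degrees(np.arctan2(w[1],w[0])),np.linalg.norm(w))
ctr=np.array([550.4,-50.8])
a=np.radians(221.3);bot.servo_line(np.array([ctr[0]+110*np.cos(a),ctr[1]+110*np.sin(a),147]),quat(np.radians(45)),speed=20);bot.dwell(.2)
s=bot.read_state();print(s["clock"],s["ee_pos"],s["ft_force"])
o={n:bot.read_camera(n) for n in("wrist","side","scene")};pickle.dump((s,o),open("pics/t2.pkl","wb"))
cv2.imwrite("pics/t2w.png",crop(o["wrist"]["image"],230,20,430,270,2.4))
cv2.imwrite("pics/t2s.png",crop(o["side"]["image"],205,150,335,260,6))
cv2.imwrite("pics/t2c.png",crop(o["scene"]["image"],215,165,325,265,6))
E
```

```text
ptr t1 [374.5049641  -41.81508359  12.        ] 177.07580867421646 176.1243662207553
25.7667 [ 467.55378064 -122.8595021   146.72466767] [2.95358053 5.31207523 3.51420185]
```

View pics/t2w.png

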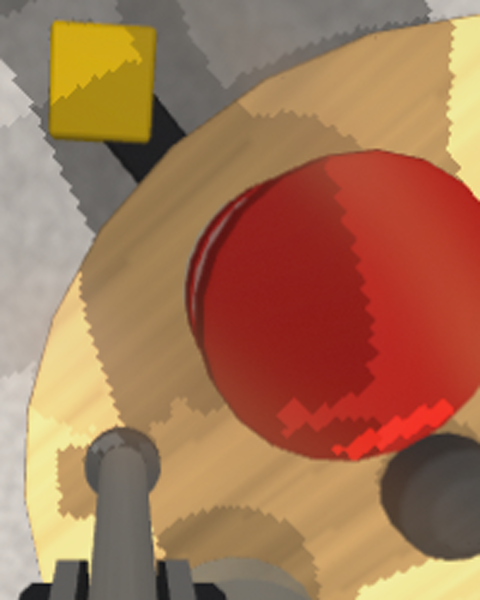

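View pics/t2s.png

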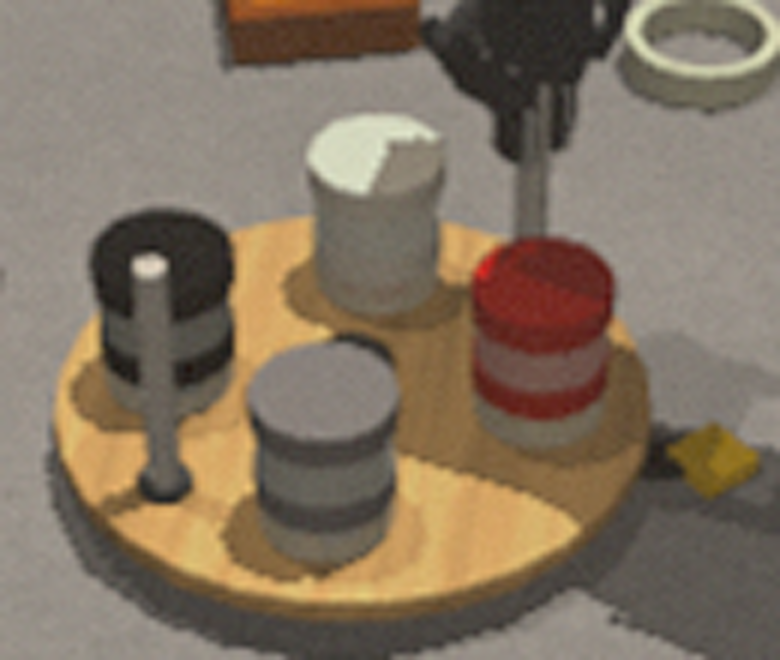

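View pics/t2c.png

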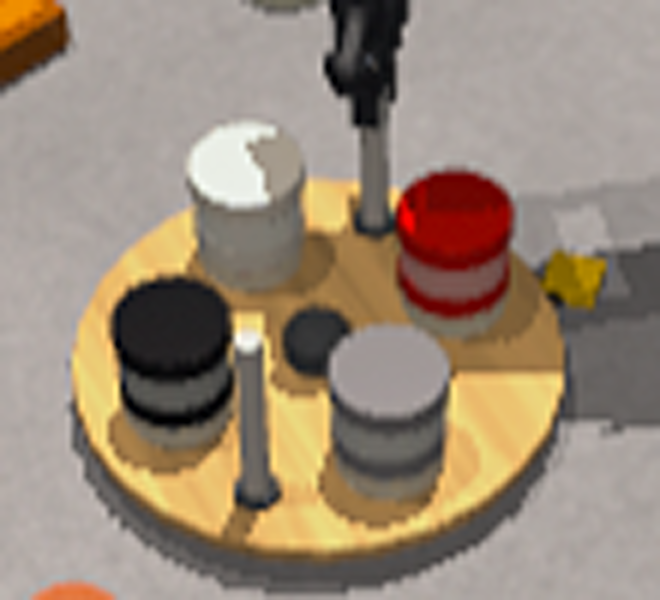

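```bash
python3 - <<'E'
from h import *
import pickle
s,o=pickle.load(open("pics/t2.pkl","rb"))
im=o["wrist"]["image"]
cv2.imwrite("pics/t2w2.png",crop(im,330,20,560,330,1.9))
from scipy.optimize import least_squares
f=lambda x,y:(x/6-.42+215,y/6-.42+165)
g=lambda x,y:(x/6-.42+205,y/6-.42+150)
sets={"scene":(cam(o["scene"]),f,dict(p=(575,279),r=(455,219),g=(389,372),w=(246,164),k=(172,326),b=(247,342))),
"side":(cam(o["side"]),g,dict(p=(712,461),r=(542,287),g=(323,393),w=(376,155),k=(162,263),b=(150,267)))}
geo=dict(r=(0,90,112),g=(-270,90,112),k=(-180,90,112),w=(-90,90,112),b=(-135,110,165),a=(45,110,165),p=(None,175,12))
def red(order):
  pass
# order CCW from red: post_a/white side at +45,+90 ; grey at -90 ; black 180
geo["w"]=(90,90,112);geo["g"]=(-90,90,112);geo["k"]=(180,90,112)
for n,(C,fn,d) in sets.items():
    def res(v):
        r=[]
        for k,u in d.items():
            an,ra,z=geo[k];A=np.radians(v[3] if an is None else v[2]+an)
            r+=list(proj(C,[v[0]+ra*np.cos(A),v[1]+ra*np.sin(A),z])[0]-np.array(fn(*u)))
        return r
    q=least_squares(res,[550,-51,176,176]);print(n,q.x.round(2),np.round(q.fun,1))
E
```

```text
scene [553.61 -45.71 175.48 176.38] [ 0.  -0.   0.1 -0.8 -0.   0.4  0.1  0.6 -0.2 -0.6 -0.   0.4]
side [550.17 -51.48 175.88 175.71] [ 0.   0.   0.2 -0.4  0.1  0.3 -0.   0.5 -0.2 -1.1 -0.1  0.6]
```

View pics/t2w2.png

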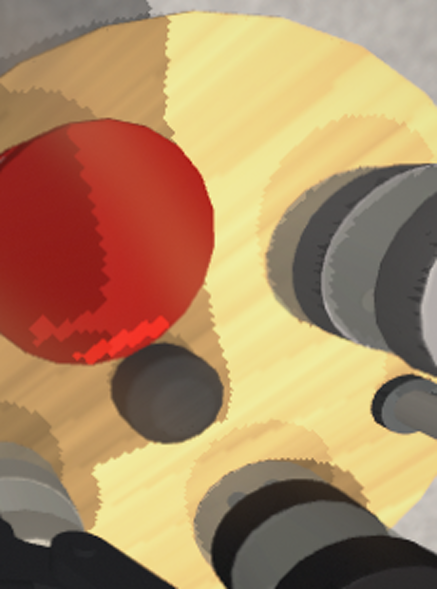

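```bash
python3 - <<'E'
from h import *
import pickle
from scipy.optimize import least_squares
def fit(C,ob,fr=()):
    t=np.radians(np.arange(0,360,1.))
    def model(v):
        m={}
        al,be=np.radians(v[2]),np.radians(v[3])
        L=np.c_[v[0]+90*np.cos(al)+34*np.cos(t),v[1]+90*np.sin(al)+34*np.sin(t),0*t+112]
        u=proj(C,L);m["lid"]=[u[:,0].min(),u[:,0].max(),u[:,1].min(),u[:,1].max()]
        D=proj(C,np.c_[v[0]+145*np.cos(t),v[1]+145*np.sin(t),0*t+34]);m["dl"]=[D[:,0].min()];m["dt"]=[D[:,1].min()];m["db"]=[D[:,1].max()]
        m["dr"]=[D[:,0].max()]
        p=lambda r,a,z:list(proj(C,[v[0]+r*np.cos(a),v[1]+r*np.sin(a),z])[0])
        m["p"]=p(175,be,12);m["a"]=p(110,al+np.pi/4,34);m["b"]=p(110,al-3*np.pi/4,34)
        m["at"]=p(110,al+np.pi/4,165);m["bt"]=p(110,al-3*np.pi/4,165)
        return m
    def res(v):
        m=model(v);return np.concatenate([np.array(m[k])-np.array(w) for k,w in ob.items()])
    best=min((least_squares(res,[550,-51,a,176],x_scale=[1,1,1,1]) for a in(10,176)),key=lambda q:q.cost)
    print(best.x.round(2),best.cost.round(2),best.fun.round(1))
s,o=pickle.load(open("pics/t2.pkl","rb"));C=cam(o["wrist"],s)
z=lambda x,y:((x+.5)/2.4-.5+230,(y+.5)/2.4-.5+20)
y=lambda x,q:((x+.5)/1.9-.5+330,(q+.5)/1.9-.5+20)
fit(C,dict(lid=[z(203,0)[0],y(213,0)[0],z(0,150)[1],y(0,363)[1]],dl=[z(25,0)[0]],dt=[y(0,11)[1]],p=z(102,82)))
fit(C,dict(lid=[z(203,0)[0],y(213,0)[0],z(0,150)[1],y(0,363)[1]],p=z(102,82),at=[*proj(C,[*s["ee_pos"][:2],165])[0]]))
s,c=pickle.load(open("pics/w1.pkl","rb"));C=cam(c,s)
z=lambda x,y:((x+.5)/3.1-.5+160,(y+.5)/3.1-.5)
fit(C,dict(dl=[z(50,0)[0]],dr=[z(696,0)[0]],dt=[z(0,17)[1]],db=[z(0,697)[1]],p=z(98.5,72),at=z(727,349),bt=z(40,480)))
# ptr at a-finding: triangulate pointer using wrist w1 and t2
C1=C;s2,o=pickle.load(open("pics/t2.pkl","rb"));C2=cam(o["wrist"],s2)
print(tri((C1,z(98.5,72)),(C2,((102.5)/2.4-.5+230,82.5/2.4-.5+20))))
E
```

```text
[549.25 -52.68 175.58 176.61] 7.66 [-1.2  2.1 -0.6  2.3 -1.5 -1.2  0.   0. ]
[549.08 -49.52 177.33 177.66] 7.39 [-1.1  2.4 -1.8  1.4 -0.3 -0.3 -0.9  1.3]
[549.45 -52.    10.53 176.85] 2.39 [-0.5  1.6 -0.5  0.2  0.3  0.2  0.2  0.1 -1.1  0.4]
(array([374.64027839, -42.42782276,  12.90649074]), [np.float64(0.0030018084173989257), np.float64(0.003001808417422404)])
```

The views put the jar 0° to 1° short of the pointer, averaging about 0.5°. I'll nudge it by that, firm up the grip and check once more.

```bash
python3 - <<'E'
from h import *
from rig import bot
s=bot.read_state();w=s["ee_pos"][:2]-[550.4,-50.8]
c,d=np.cos(np.radians(.55)),np.sin(np.radians(.55))
# command offset relative to previous command
ctr=np.array([550.4,-50.8]);a=np.radians(221.3+.55)
bot.servo_line(np.array([ctr[0]+110*np.cos(a),ctr[1]+110*np.sin(a),147]),speed=8)
bot.move_gripper(0,50);bot.dwell(.4)
s2=bot.read_state();print(s2["clock"],s2["ee_pos"]-s["ee_pos"],s2["ft_force"],s2["grip_width"],np.abs(s2["qvel"]).max())
o=bot.read_camera("wrist");e=bot.read_camera("side")
cv2.imwrite("pics/f.png",np.hstack([crop(o["image"],200,20,460,320,1.6),crop(e["image"],205,130,335,280,3.2)]))
E
```

```text
26.8167 [ 0.73910698 -0.80042316  0.05357821] [2.62544265 6.07960949 4.52995853] 14.78762882495381 0.0030486713474037175
```

View pics/f.png

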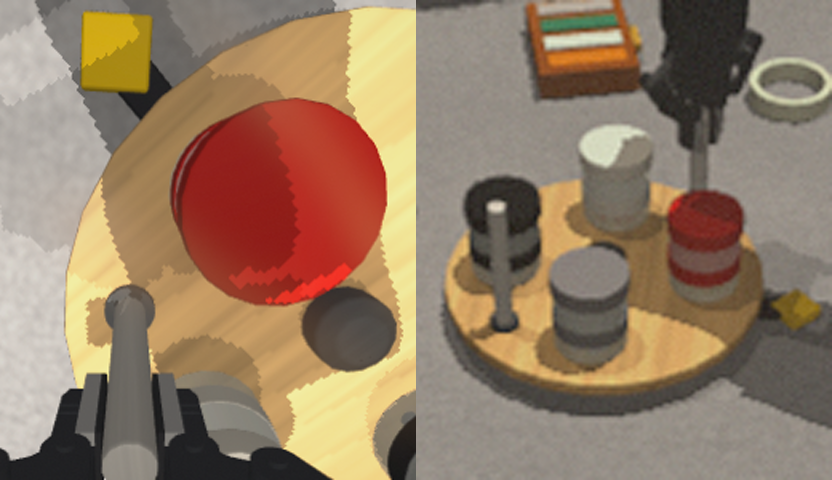

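The red jar is in line with the pointer arm, the lid is level, and the post is held still in the jaws. Handing in.

```bash
python3 -c "
from rig import bot
bot.finish_job()"
```

```text
the job is handed in; nothing more can be done
```

I pressed the red lid shut, turned the carousel about 166° counterclockwise by post_a until the red jar faced the yellow pointer, and handed in still gripping the post. The job was handed in at about 27 s of the 58 s allowed.

- **Lid:** The fingertips stopped at 111.5 mm against the closed lid. The wrist camera's depth then read 112.1–112.7 mm across its top, so it is level. The side camera's depth was patchier, with one stray reading where the post blocked the view.
- **Turn:** The average speed was about 0.29 rad/s. Wrist force stayed under about 10 N at each point I checked.
- **Alignment:** Before a last 0.55° nudge, the views disagreed slightly, putting the jar anywhere from 0.2° past the pointer to 1° short of it. I did not measure the angle again after the nudge. The final pictures show the jar in line with the pointer, and I expect it to be within about 1°.
- **Hold and surroundings:** The last reading showed the arm at rest with the post gripped at 50 N. I aimed to touch only the lid and the post. I did not check the other bench items one by one, though none looked moved in the final pictures.

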